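# Seal a small-engine fuel tank: vent bush home, filler cap to its click

## Robot

A 7-joint arm with a two-finger parallel gripper is mounted at the origin on the work surface. World frame = base frame: x ahead of the robot, y to its left, z up, the work surface at z = 0. Lengths are in m, angles in rad, forces in N, time in s.
With the tool pointing down it reaches from about 0.4 to 0.85 m from the base axis. Payload 10.4 kg.
Tool frame: the origin (TCP) lies at the very end of the fingers, on their centre line; the grasp point (between the pads) lies manip.grasp_offset behind it (manip.grasp_offset is the distance from the TCP to the grasp point, in m); z points along the fingers, x is the direction in which the jaws open and shut, and the axes are right-handed (so a half turn about z gives the same grasp; the last joint's range is limited). The gripper opens to 85 mm and grips with 20 to 120 N. Pads are 22 mm wide; open, the fingers measure 114 mm over their backs; the gripper's body (76 mm by 85 mm) begins 54 mm behind the grasp point. The pads swing forward as they close: fully open they stand 13 mm farther back than shut.
Start: joints at [-1.27, 0.332, -0.065, 1.46, 0.022, 1.35, -0.088], TCP at [0.199, 0.593, 0.231] pointing down, gripper open.
Joint ranges: [-2.6, 2.6], [-0.5, 2.12], [-1.47, 1.34], [0.16, 2.42], [-1.27, 4.41], [0.06, 2.06], [-2.6, 2.6]. Speed limits (rad/s): [2.22, 2.22, 2.79, 2.79, 3.14, 3.14, 3.14].

## Interface

Orientations are given as a unit quaternion [x, y, z, w].
In Python, from workcell import manip gives the robot as it stands.
- The arm moves only by the shell command python3 -m crank 'ROWS' [FORCE]. ROWS is JSON, a list that holds one entry, the list of rows, each a list of 7 numbers: the shift along the world's x, y, z in units of 60 mm (1.0 is 60 mm), then the turn, a rotation vector about the world's x, y, z in units of 5 degrees (1.0 is 5 degrees), then the finger opening in mm, from 0 to 85.4. A call has 1 to 8 rows; each row shifts and turns the commanded pose from where the row before left it; what a row does not reach is not made up. A row lasts 1/8 s, in which the tool goes at most 62.5 mm and 10.7 degrees, less where a joint would pass 70% of its speed; a pose out of reach is approached as far as the arm can. A call is refused whole if a number of a shift passes 1 or a number of a turn 1, either way. A call with a gripper value outside its range is refused whole. The fingers move at their own pace and stop on an object; FORCE is the grip in N (left out, the last holds). Time passes only in rows, so rows that do not move let the fingers close. It gives the time, the measured TCP pose, the force and the opening at its end, in the units of the state.
- manip.get_obs(): the state, without advancing time (a new reading comes with each control period).
- manip.camera(name): name is "side" or "top"; returns (picture, depth): 400x640x3 uint8, blue, green, red; 400x640 float32, m along the optical axis (not along the pixel's ray), 0 where there is no reading.
- manip.get_calibration(name): a dict with "fx", "fy", "cx", "cy" (pixels), "rvec" (rotation vector, rad) and "tvec" (3), from world to camera coordinates, as OpenCV has them. Camera axes: x right, y down, z forward; pixel columns grow to the right and rows downward; lengths in m; the calibration is good to about 2 mm. A picture is of the moment at which its call begins. get_calibration takes no time and is no camera call.
- manip.hand_in(): hands the job in, once; it reports no verdict.
The state is a dict: "clock": time; "joint_pos": joint angles; "joint_velocities": joint speeds; "tau": joint torques, N m; "position": TCP position; "ee_rot": TCP orientation; "ft_force": force on the tool from outside, world axes, zero at the start; "torque": the same for the moment, N m; "grip_width": opening from 0.0 (shut) to 1.0 (fully open).
Only numpy, scipy, OpenCV 4.12 (cv2) and the standard library are available. Lean on these libraries where they do the work, as an engineer would, in place of code of your own. Each camera call takes 0.05 s, during which the arm holds its last target.

## Task

Seal the red fuel tank that leans in the blue stand: first press the brass vent bush fully home in its bore, firmly but gently, stopping once its shoulder is reached. Then turn the black filler cap clockwise until its ratchet clicks, once or twice (three clicks at the very most), and let go of it. Leave the other things on the bench where they are.

Things in the scene. Friction and masses are not known exactly. Their poses are not given: they have to be found in the camera images.
- cap_center (a point): Centre of the black fluted filler cap on the red tank: 49 mm diameter, 30 mm tall. On its axis half-way up: 15 mm below its top, 27 mm above the tank's sloping face (a 12 mm gap is left below the cap). Frame fixed to the tank, does not turn with the cap: z out of the tank along the cap's axis, x up the slope, y along the tank (left, seen from the robot). Turning does not raise or sink the cap.
- cap_ridge (a point): Outer end of the orange ridge on the cap's flat top, 22 mm from the cap's axis; it turns with the cap. With the thread just fully in and no click yet, the ridge points up the slope, at the white bar painted on the tank; each click carries it 0.42 rad further clockwise.
- bush_top (a point): Centre of the top of the brass vent bush's flange (28 mm diameter, 5 mm thick, 8 mm dark spot at its centre), on the same sloping face as the cap, 114 mm from the cap's axis. Moves with the bush. z points out of the tank along the bush's axis; it is pressed along -z.
- bore_mouth (a point): Centre of the mouth of the bush's bore, on top of a dark steel boss 36 mm in diameter and 6 mm high on the tank's face. Axes as for cap_center. With the bush home its flange rests on the boss, so bush_top is then 5 mm out from this point.
- bush (a joint): How far the vent bush is pressed in, m: 0 = flange 12 mm off the boss, 0.012 = shoulder home on the boss. Starts at 0 to 0.003. It slides against a steady drag of about 8 N and stays where it is left; at the shoulder the force rises sharply.
- cap_thread (a joint): How far the cap's thread is turned in, rad: grows as the cap is turned clockwise (seen looking onto the cap's top); 2.0 = fully in, stopped. Starts at 0.1 to 0.7. Light drag, about 0.06 N m; as the ratchet clicks it may spring back by up to 0.2, which does no harm. Turned back, the cap unscrews. The cap's visible turn is cap_thread + fuel_cap.
- fuel_cap (a joint): Slip of the outer cap over its ratchet, relative to the thread, rad, clockwise positive; 0 at the start. It slips only once the thread is fully in: about 0.2 N m climbs a tooth, then it drops into the next with a click. 15 teeth: one click every 0.42 rad. Released between teeth it falls to the nearest. Needs a firm grip (about 45 N).
- tank (a joint): Lean of the tank in its stand, rad: angle of the cap's and bush's axes from vertical, leaning to the stand's front (towards the robot). 0.38 to 0.56, clamped: it differs between starts but stays put in handling.
- stand: Blue steel stand, fixed to the bench: base 230 x 280 x 12 mm, origin at the centre of its underside. Cheeks at y = +-130 mm, 127 mm high, carry the red tank (150 mm along the slope, 230 mm long, 90 mm thick; its face 45 mm from the pivot, which lies 105 mm above the bench). x points away from the robot, turned up to 0.35 rad either way.
- spare_cap_mid (a point): Orange spare cap, 44 mm diameter, 22 mm high, lying loose; the point is about its middle. A bystander: leave it alone.
- bearing_mid (a point): Steel bearing ring, 35 mm diameter, 11 mm high, lying loose; the point is about its middle. A bystander: leave it alone.
- spark_plug_mid (a point): Spark plug lying on its side, 82 mm long, 21 mm thick; the point is about its middle. A bystander: leave it alone.
- wrench_mid (a point): Steel wrench lying flat; the point is about its middle. A bystander: leave it alone.
- oil_bottle_mid (a point): Red bottle standing, 60 mm diameter, 160 mm high; the point is about its middle. A bystander: leave it alone.
- parts_box_mid (a point): Blue parts carton, 90 x 130 x 45 mm; the point is about its middle. A bystander: leave it alone.
- funnel_mid (a point): Yellow funnel standing mouth down, 92 mm diameter, 85 mm high; the point is about its middle. A bystander: leave it alone.

How it is judged:
By the outcome, as a careful person would: the job done as asked, in the order asked, and still so for the second after the job is handed in, with the robot touching nothing.
It also fails if it takes over 61 s, if anything falls off the work surface, if the arm or the gripper's body presses on something with over 40 N, if the wrist force passes 120 N, or if a joint passes its speed limit or range.

## Working session

There is one attempt and no reset: what is moved stays moved. The work goes in short steps, Python scripts to look and compute and a shell command to move; the robot and the scene stay as the last step left them, time stands still between calls to the robot, and variables do not carry over. Pictures are saved under pics/ and viewed, and the job is handed in when it is done.

```bash
mkdir -p pics; ls
python3 - <<'E'
from workcell import manip
import cv2
print(manip.get_obs()); print(manip.grasp_offset)
for n in("side","top"):
    p,d=manip.camera(n); cv2.imwrite(f"pics/{n}0.png",p); 
    import numpy as np; np.save(f"pics/{n}0.npy",d); print(manip.get_calibration(n))
E
```

```text
pics
{'clock': 0.0, 'joint_pos': array([-1.26959387,  0.33285776, -0.06472173,  1.46092859,  0.02158379,
        1.34992893, -0.08849927]), 'joint_velocities': array([ 3.08229831e-04, -1.01966068e-04, -1.61943687e-03, -1.09940005e-03,
       -8.29502533e-04,  8.53492819e-06, -1.91606121e-03]), 'tau': array([ 1.06199379e-03, -6.25455451e+01,  4.97650215e-02, -3.91600406e+01,
        1.61322945e-02,  1.01083054e-02, -2.22718739e-06]), 'position': array([0.19872567, 0.59216332, 0.23053088]), 'ee_rot': array([ 8.11830214e-01,  5.83893135e-01, -5.66249875e-04,  4.34734730e-04]), 'ft_force': array([-0.29361834, -0.12423823,  0.58999604]), 'torque': array([ 0.02208927,  0.01887482, -0.02361625]), 'grip_width': 0.9975451752395293}
0.0187
{'fx': 388.86447467078204, 'fy': 388.86447467078204, 'cx': 318.0416938525525, 'cy': 199.1027760267989, 'rvec': array([ 2.3534823 , -0.19150533,  0.10379453]), 'tvec': array([-0.53857963,  0.1534996 ,  1.19980597])}
{'fx': 426.31846665462007, 'fy': 426.31846665462007, 'cx': 323.83695294283, 'cy': 192.0046852858451, 'rvec': array([ 2.17045897, -2.10778053,  0.15851231]), 'tvec': array([-0.00723418,  0.5422043 ,  1.55201572])}
```

View pics/side0.png

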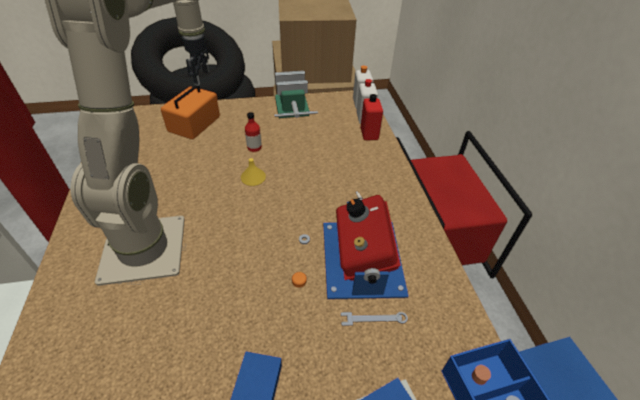

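View pics/top0.png

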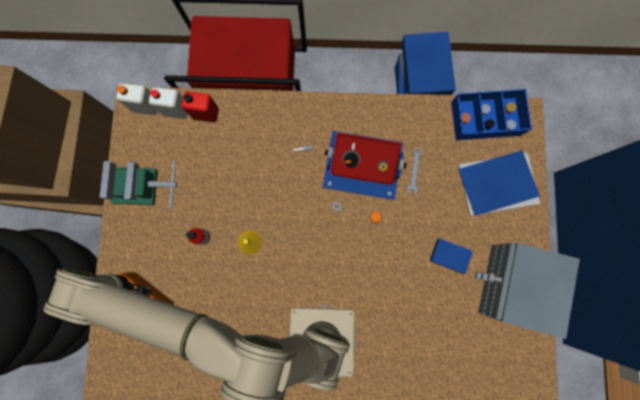

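The stand is at about (365,250) in the side view and (365,165) in the top view. The cap is at (356,208) and (351,159), and the bush at (360,243) and (383,167). I'll zoom in on both views.

```bash
cat > h.py <<'E'
from workcell import manip
import cv2, numpy as np
from scipy.spatial.transform import Rotation as R
def cal(n):
    c=manip.get_calibration(n); Rm=cv2.Rodrigues(np.array(c["rvec"]))[0]; return c,Rm,np.array(c["tvec"])
def ray(n,u,v):
    c,Rm,t=cal(n); d=Rm.T@np.array([(u-c["cx"])/c["fx"],(v-c["cy"])/c["fy"],1.]); return -Rm.T@t,d
def pt(n,u,v,z): o,d=ray(n,u,v); return o+d*z      # depth along optical axis
def proj(n,P):
    c,Rm,t=cal(n); q=Rm@np.array(P)+t; return np.array([c["fx"]*q[0]/q[2]+c["cx"],c["fy"]*q[1]/q[2]+c["cy"]])
def tri(us,ut):
    o1,d1=ray("side",*us);o2,d2=ray("top",*ut)
    A=np.stack([d1,-d2],1);s=np.linalg.lstsq(A,o2-o1,rcond=None)[0]
    a=o1+d1*s[0];b=o2+d2*s[1];return (a+b)/2,np.linalg.norm(a-b)
def cloud(n,d):
    c,Rm,t=cal(n);v,u=np.mgrid[0:400,0:640]
    q=np.stack([(u-c["cx"])/c["fx"]*d,(v-c["cy"])/c["fy"]*d,d],-1)
    return (q-t)@Rm
E
python3 - <<'E'
import cv2,numpy as np
for n,(x,y) in dict(side=(310,180),top=(315,120)).items():
    p=cv2.imread(f"pics/{n}0.png")[y:y+120 if n=="side" else y+90,x:x+110]
    cv2.imwrite(f"pics/{n}0z.png",cv2.resize(p,None,fx=5,fy=5,interpolation=cv2.INTER_CUBIC))
E
python3 - <<'E'
from h import *
for n in("side","top"):
    im=cv2.imread(f"pics/{n}0.png").astype(int);d=np.load(f"pics/{n}0.npy");P=cloud(n,d)
    b,g,r=im[...,0],im[...,1],im[...,2]
    m=(r>110)&(g<60)&(b<60)&(d>0)
    roi=np.zeros_like(m); 
    if n=="side":roi[190:280,325:400]=1
    else: roi[125:190,325:405]=1
    Q=P[m&roi]; 
    # ransac plane
    rng=np.random.default_rng(0);best=(0,)
    for _ in range(500):
        a=Q[rng.choice(len(Q),3,replace=False)];nn=np.cross(a[1]-a[0],a[2]-a[0]);nn/=np.linalg.norm(nn)+1e-12
        if nn[2]<0:nn=-nn
        if nn[2]<.7: continue
        k=abs((Q-a[0])@nn)<.004
        if k.sum()>best[0]:best=(k.sum(),k)
    S=Q[best[1]];c=S.mean(0);nn=np.linalg.svd(S-c)[2][2];nn*=np.sign(nn[2])
    print(n,len(Q),best[0],c,nn,"lean",np.arccos(nn[2]),"yaw",np.arctan2(nn[1],nn[0]))
    tb=P[(d>0)&(abs(P[...,2])<.05)&(P[...,0]>.3)&(P[...,0]<1)&(abs(P[...,1])<.4)]
    print("table z",np.median(tb[:,2]))
E
```

```text
side 2687 2276 [ 0.64391749 -0.1608145   0.14597171] [-0.39900051  0.05232843  0.91545635] lean 0.4141558453743813 yaw 3.0111881214481557
table z -0.0015472345576392366
top 1995 1409 [ 0.64463485 -0.13836422  0.14888333] [-0.39646312  0.05748347  0.91624923] lean 0.4121811237945584 yaw 2.997605336831678
table z 0.0008188379615537409
```

View pics/side0z.png

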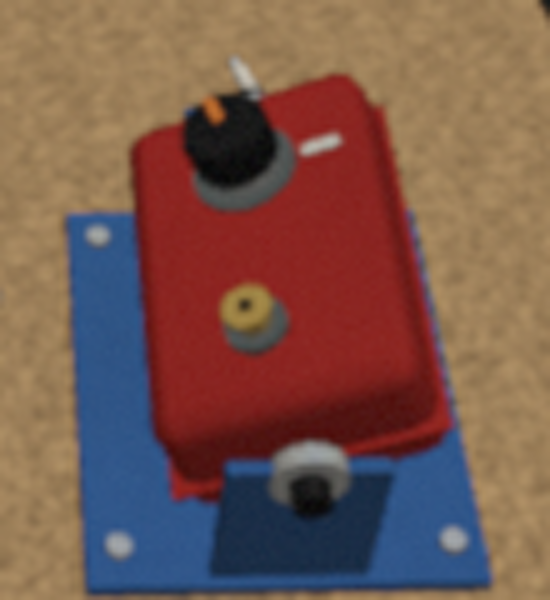

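View pics/top0z.png

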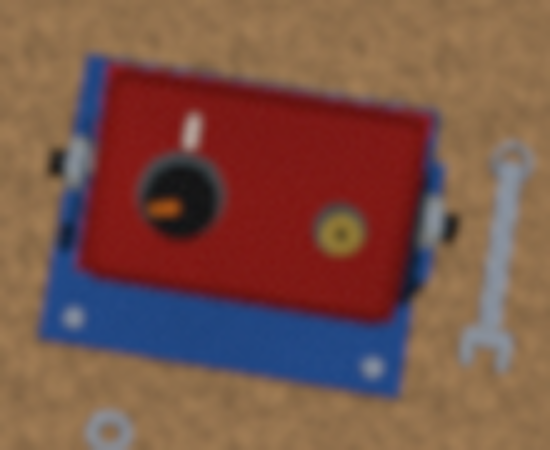

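The side zoom shows the bush's dark spot near (246,304) and the cap top near (228,128). In the top zoom the spot is at (342,233) and the cap at (180,196). The ridge points left, so it needs about 1.7 rad clockwise to reach the white bar at (192,130). Next I'll triangulate these points.

```bash
cat > m.py <<'E'
from h import *
def measure(tag):
    out={}
    for n,off in (("side",(310,180,110,120)),("top",(315,120,110,90))):
        x,y,w,hh=off
        im=cv2.imread(f"pics/{n}{tag}.png")[y:y+hh,x:x+w]
        big=cv2.resize(im,None,fx=5,fy=5,interpolation=cv2.INTER_CUBIC)
        H=cv2.cvtColor(big,cv2.COLOR_BGR2HSV)
        f=lambda q:(np.array(q)+.5)/5-.5+np.array([x,y])
        ms=dict(brass=((18,110,90),(32,255,255)),orange=((5,170,150),(16,255,255)),black=((0,0,0),(180,255,55)),white=((0,0,150),(180,60,255)))
        for k,(lo,hi) in ms.items():
            m=cv2.inRange(H,lo,hi); N,L,S,C=cv2.connectedComponentsWithStats(m)
            o=[(S[i,4],f(C[i]).round(2).tolist(),S[i,:4].tolist()) for i in range(1,N) if S[i,4]>60]
            o.sort(key=lambda a:-a[0]); print(n,k,o[:5])
if __name__=="__main__":
    import sys; measure(sys.argv[1])
E
python3 m.py 0
```

```text
side brass [(np.int32(1654), [359.11, 241.52], [223, 288, 50, 44]), (np.int32(92), [330.13, 219.99], [92, 198, 20, 9])]
side orange [(np.int32(218), [352.18, 201.37], [204, 99, 18, 21])]
side black [(np.int32(6075), [355.84, 208.43], [185, 93, 93, 97]), (np.int32(1722), [371.84, 279.13], [289, 475, 47, 46])]
side white [(np.int32(440), [372.61, 270.39], [292, 447, 45, 14]), (np.int32(430), [358.01, 194.12], [231, 57, 26, 30]), (np.int32(384), [373.63, 208.47], [302, 136, 37, 18]), (np.int32(350), [333.39, 288.19], [107, 534, 25, 19]), (np.int32(343), [400.31, 286.99], [442, 527, 24, 20])]
top brass [(np.int32(1213), [382.67, 166.19], [319, 214, 43, 38])]
top orange []
top black [(np.int32(3339), [351.52, 158.99], [145, 164, 72, 73]), (np.int32(426), [396.2, 175.0], [399, 241, 18, 61]), (np.int32(118), [325.98, 152.24], [53, 155, 9, 17]), (np.int32(105), [404.61, 165.1], [446, 219, 9, 18])]
top white [(np.int32(1989), [414.3, 171.56], [469, 168, 49, 180]), (np.int32(207), [352.84, 146.17], [186, 121, 11, 25]), (np.int32(89), [389.17, 193.02], [368, 363, 11, 10]), (np.int32(80), [329.26, 182.98], [68, 312, 11, 10])]
```

Run:
```python
from h import *
n=np.array([-.3977,.055,.9159]);n/=np.linalg.norm(n)
c=(np.array([0.64391749,-0.1608145,0.14597171])+np.array([0.64463485,-0.13836422,0.14888333]))/2
yv=np.cross(n,[1,0,0]); x=-np.array([n[0],n[1],0]);x-=n*(x@n);x/=np.linalg.norm(x);y=np.cross(n,x)
print("x",x,"y",y,"n",n)
b,e=tri((358.8,240.4),(382.9,166.2));print("bush",b,e,"height above face",(b-c)@n)
k,e=tri((356.0,208.4),(351.2,159.0));print("cap",k,e,"h",(k-c)@n)
d=k-b;print("cap-bush in tank axes",d@x,d@y,d@n)
w,e=tri((373.6,208.5),(352.9,146.2));print("bar",w,e,((w-k)@x,(w-k)@y,(w-c)@n))
o,e=tri((352.2,201.4),(347.5,161.6));v=o-k;print("ridge",o,e,v@x,v@y,v@n, "ang from x cw", -np.arctan2(v@y,v@x))
for n_,q in(("side",[(359,241),(355,207)]),("top",[(383,166),(351,159)])):
    D=np.load(f"pics/{n_}0.npy")
    for u,v in q: p=pt(n_,u,v,np.median(D[v-1:v+2,u-1:u+2]));print(n_,u,v,p,(p-c)@n)
```

```text
x [ 0.90723649 -0.12546645  0.40147244] y [0.13699138 0.99057224 0.        ] n [-0.39768745  0.05499826  0.9158711 ]
bush [ 0.62012878 -0.19517422  0.16214652] 0.0006744176458477686 height above face 0.02057672957015986
cap [ 0.640343   -0.08396894  0.16663985] 0.003054692682387493 h 0.022769201165108482
cap-bush in tank axes 0.0061904931440436685 0.11292603827550594 0.002192471594948624
bar [ 0.68917901 -0.08937765  0.16343419] 0.0007489541249709341 (np.float64(0.04369743323325643), np.float64(0.0013323928615191223), np.float64(0.00011428648369560848))
ridge [ 0.62901597 -0.07069701  0.18288469] 0.000923404686214593 -0.005419629135177982 0.01159509856799351 0.02011272790227099 ang from x cw -2.0080311741216113
side 359 241 [ 0.61969815 -0.19757299  0.16254863] 0.020984341720070597
side 355 207 [ 0.63263632 -0.09199153  0.18147745] 0.03898215233094111
top 383 166 [ 0.62121552 -0.19556222  0.16205386] 0.02003834751787387
top 351 159 [ 0.6369314  -0.08224782  0.18761289] 0.04342920917208402
```

```bash
python3 - <<'E'
from h import *
n=np.array([-.39768745,.05499826,.9158711]);x=np.array([.90723649,-.12546645,.40147244]);y=np.array([.13699,.99057,0])
b=np.array([.62013,-.19517,.16215])
t=np.linspace(0,6.283,72)[:,None]
for dx in(0,.003,.006):
  k=b+.113*y+dx*x+n*(.0270-.0206)
  for nm,(x0,y0) in dict(side=(310,180),top=(315,120)).items():
    q=np.vstack([k+s*n+.0245*(np.cos(t)*x+np.sin(t)*y) for s in(-.015,.015)])
    p=(np.array([proj(nm,a) for a in q])-[x0,y0]+.5)*5-.5
    print(dx,nm,p.min(0).round(),p.max(0).round())
E
python3 - <<'E'
import cv2
p=cv2.imread("pics/top0.png")[140:180,330:395];cv2.imwrite("pics/t0zz.png",cv2.resize(p,None,fx=12,fy=12,interpolation=cv2.INTER_NEAREST))
p=cv2.imread("pics/side0.png")[190:255,335:385];cv2.imwrite("pics/s0zz.png",cv2.resize(p,None,fx=9,fy=9,interpolation=cv2.INTER_NEAREST))
E
```

```text
0 side [172.  92.] [271. 192.]
0 top [145. 170.] [217. 248.]
0.003 side [177.  90.] [276. 191.]
0.003 top [146. 166.] [217. 244.]
0.006 side [182.  89.] [281. 189.]
0.006 top [147. 162.] [218. 239.]
```

View pics/t0zz.png

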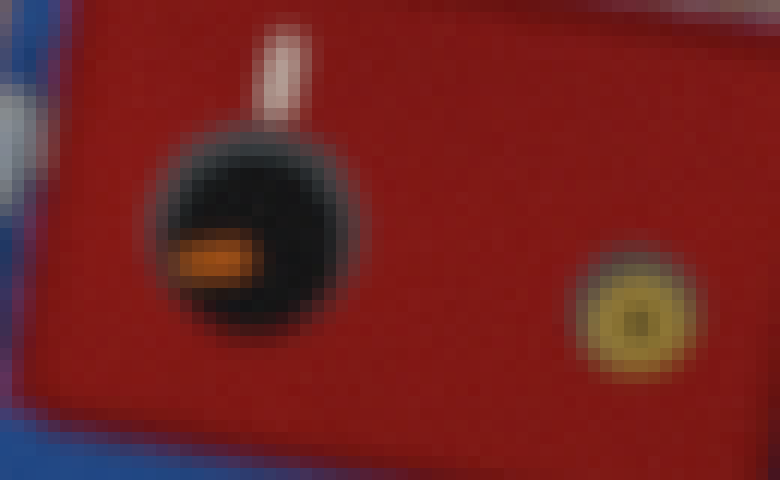

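View pics/s0zz.png

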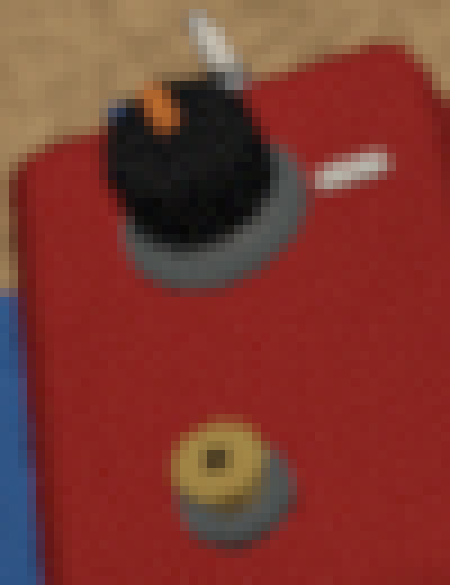

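The geometry is consistent: lean about 0.41, cap-bush distance 113 mm, bush top 20.6 mm above the face. First move: swing over towards the bush at a safe height, closing the fingers.

```bash
python3 -m crank '[[[0.4,-0.85,0.3,0,0,-1,0],[0.46,-0.9,0.3,0,0,-1,0],[0.46,-0.9,0.3,0,0,-1,0],[0.46,-0.9,0.2,0,0,-1,0],[0.46,-0.9,0,0,0,-1,0],[0.46,-0.9,0,0,0,-1,0],[0.46,-0.9,0,0,0,-1,0],[0.46,-0.9,0,0,0,-1,0]]]' 40
cat > s.py <<'E'
from h import *
n=np.array([-.39768745,.05499826,.9158711]);x=np.array([.90723649,-.12546645,.40147244]);y=np.array([.13699,.99057,0])
b=np.array([.62013,-.19517,.16215]); k=b+.1133*y+.006*x+.0064*n
def st(target,ang=0):
    "target TCP and jaw angle clockwise from up-slope; prints units still to go"
    o=manip.get_obs();P=np.array(o["position"]);Q=R.from_quat(o["ee_rot"])
    xt=np.cos(ang)*x-np.sin(ang)*y;zt=-n
    G=R.from_matrix(np.stack([xt,np.cross(zt,xt),zt],1))
    print("t",round(o["clock"],2),"P",P.round(4),"dP units",((target-P)/.06).round(3),"turn units",(np.degrees((G*Q.inv()).as_rotvec())/5).round(2))
    e=P-target;print("err tank x,y,n mm",(1e3*np.array([e@x,e@y,e@n])).round(1),"F.n",round(float(o["ft_force"]@n),2),"F",np.round(o["ft_force"],1),"w",round(o["grip_width"],3),"T.n",round(float(o["torque"]@n),3),"q",np.round(o["joint_pos"],2))
E
python3 -c "
from s import *
st(b+.05*n)"
```

```text
clock: 1.1
position: [0.4158, 0.1629, 0.2968]
ee_rot: [0.963, 0.27, 0.0, -0.0]
ft_force: [1.5, 0.1, 0.3]
grip_width: -0.001
t 1.1 P [0.4158 0.1629 0.2968] dP units [ 3.074 -5.921 -1.481] turn units [ 0.98 -4.72 -7.72]
err tank x,y,n mm [-176.2  326.7  174.3] F.n -0.33 F [1.5 0.1 0.3] w -0.001 T.n -0.015 q [-0.83 -0.12  0.33  1.81  0.04  1.44  0.04]
```

```bash
python3 -m crank '[[[0.45,-0.85,0,0.12,-0.59,-0.96,0],[0.45,-0.85,0,0.12,-0.59,-0.96,0],[0.45,-0.85,0,0.12,-0.59,-0.96,0],[0.45,-0.85,-0.2,0.12,-0.59,-0.96,0],[0.45,-0.85,-0.2,0.12,-0.59,-0.96,0],[0.45,-0.85,-0.2,0.12,-0.59,-0.96,0],[0.38,-0.8,-0.2,0.12,-0.59,-0.96,0],[0,0,-0.1,0.12,-0.59,-0.96,0]]]'
python3 -c "
from s import *
st(b+.05*n)"
```

```text
clock: 2.1
position: [0.5997, -0.1939, 0.2414]
ee_rot: [0.976, -0.068, 0.204, 0.017]
ft_force: [-0.0, 0.1, -0.2]
grip_width: 0.001
t 2.1 P [ 0.5997 -0.1939  0.2414] dP units [ 0.009  0.025 -0.557] turn units [ 0.07 -0.02  0.04]
err tank x,y,n mm [13.1 -1.6 30.7] F.n -0.12 F [-0.   0.1 -0.2] w 0.001 T.n -0.062 q [-0.5   0.04  0.8   1.86 -0.11  0.85  0.2 ]
```

```bash
python3 -m crank '[[[0.01,0.02,-0.26,0.07,-0.02,0.04,0],[0,0,-0.3,0,0,0,0],[0.12,-0.01,-0.29,0,0,0,0],[0.13,-0.02,-0.29,0,0,0,0],[0,0,0,0,0,0,0]]]'
python3 -c "
from s import *
st(b+.012*n)
for n_,(X,Y) in (('side',(320,190)),('top',(335,130))):
    p,d=manip.camera(n_);cv2.imwrite(f'pics/{n_}1.png',p);p=p[Y:Y+70,X:X+80];cv2.imwrite(f'pics/{n_}1z.png',cv2.resize(p,None,fx=8,fy=8,interpolation=cv2.INTER_CUBIC))
"
```

```text
clock: 2.72
position: [0.6152, -0.189, 0.1724]
ee_rot: [0.977, -0.062, 0.203, 0.012]
ft_force: [0.6, -0.5, 0.2]
grip_width: -0.0
t 2.73 P [ 0.6152 -0.189   0.1724] dP units [ 0.003 -0.091  0.013] turn units [-0.03 -0.04 -0.13]
err tank x,y,n mm [-1.2  5.4 -0.3] F.n -0.08 F [ 0.6 -0.5  0.2] w -0.0 T.n -0.015 q [-0.45  0.17  0.78  1.91 -0.29  0.72  0.35]
```

View pics/side1z.png

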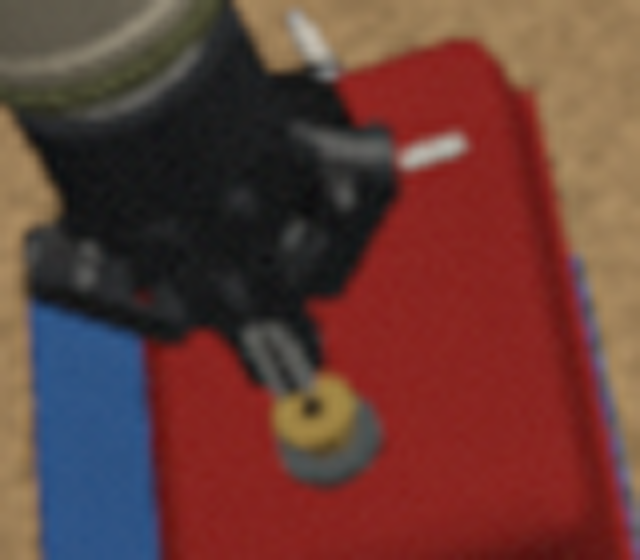

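View pics/top1z.png

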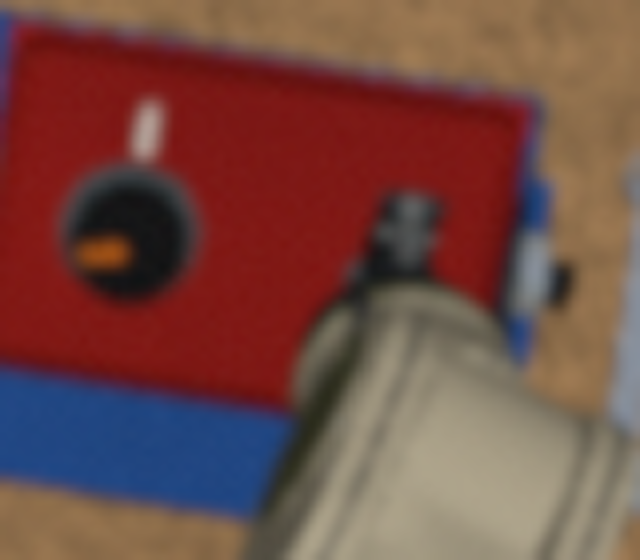

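The tips hover over the flange, about 5 mm toward the cap. I'll correct that and come down until there's contact.

```bash
python3 -m crank '[[[0.003,-0.09,0.013,-0.03,-0.04,-0.13,0],[0.026,-0.004,-0.061,0,0,0,0],[0.026,-0.004,-0.061,0,0,0,0],[0,0,0,0,0,0,0]]]'
python3 -c "
from s import *
st(b)"
```

```text
clock: 3.32
position: [0.619, -0.1955, 0.1676]
ee_rot: [0.976, -0.068, 0.206, 0.014]
ft_force: [0.2, 0.3, 0.8]
grip_width: -0.001
t 3.33 P [ 0.619  -0.1955  0.1676] dP units [ 0.019  0.005 -0.09 ] turn units [-0.    0.04  0.02]
err tank x,y,n mm [ 1.2 -0.5  5.4] F.n 0.65 F [0.2 0.3 0.8] w -0.001 T.n 0.012 q [-0.44  0.19  0.78  1.91 -0.31  0.71  0.36]
```

```bash
python3 -m crank '[[[-0.01,0.01,-0.03,0,0.04,0.02,0],[0.02,-0.003,-0.046,0,0,0,0],[0.02,-0.003,-0.046,0,0,0,0],[0,0,0,0,0,0,0]]]'
python3 -c "
from s import *
st(b)"
```

```text
clock: 3.82
position: [0.621, -0.1953, 0.1606]
ee_rot: [0.976, -0.067, 0.205, 0.014]
ft_force: [-0.7, 0.2, 1.0]
grip_width: -0.003
t 3.83 P [ 0.621  -0.1953  0.1606] dP units [-0.015  0.003  0.026] turn units [-0.    0.01  0.  ]
err tank x,y,n mm [ 0.2 -0.  -1.8] F.n 1.23 F [-0.7  0.2  1. ] w -0.003 T.n 0.019 q [-0.43  0.21  0.78  1.91 -0.33  0.7   0.38]
```

Contact is close. I'll go on in small steps.

```bash
python3 -m crank '[[[0.013,-0.002,-0.031,0,0,0,0],[0,0,0,0,0,0,0]]]'
python3 -c "
from s import *
st(b)"; python3 -m crank '[[[0.013,-0.002,-0.031,0,0,0,0],[0,0,0,0,0,0,0]]]'
python3 -c "
from s import *
st(b)"
```

```text
clock: 4.08
position: [0.6218, -0.1954, 0.1589]
ee_rot: [0.976, -0.067, 0.205, 0.014]
ft_force: [-1.8, 1.8, 3.9]
grip_width: 0.004
t 4.08 P [ 0.6218 -0.1954  0.1589] dP units [-0.028  0.005  0.054] turn units [-0.01  0.01  0.  ]
err tank x,y,n mm [ 0.3 -0.  -3.7] F.n 4.4 F [-1.8  1.8  3.9] w 0.004 T.n 0.021 q [-0.43  0.21  0.77  1.91 -0.34  0.7   0.38]
clock: 4.32
position: [0.6226, -0.1956, 0.157]
ee_rot: [0.976, -0.067, 0.205, 0.014]
ft_force: [-1.4, 1.1, 3.8]
grip_width: 0.001
t 4.33 P [ 0.6226 -0.1956  0.157 ] dP units [-0.041  0.007  0.085] turn units [-0.    0.01  0.01]
err tank x,y,n mm [ 0.2 -0.1 -5.7] F.n 4.05 F [-1.4  1.1  3.8] w 0.001 T.n 0.031 q [-0.43  0.22  0.77  1.91 -0.34  0.69  0.39]
```

```bash
for i in 1; do python3 -m crank '[[[0.013,-0.002,-0.031,0,0,0,0],[0,0,0,0,0,0,0]]]'; done
python3 -c "
from s import *
st(b)"; python3 -m crank '[[[0.013,-0.002,-0.031,0,0,0,0]]]'
python3 -c "
from s import *
st(b)"
```

```text
clock: 4.58
position: [0.6234, -0.1957, 0.1552]
ee_rot: [0.976, -0.067, 0.205, 0.014]
ft_force: [-1.6, 0.4, 3.9]
grip_width: -0.002
t 4.58 P [ 0.6234 -0.1957  0.1552] dP units [-0.055  0.008  0.116] turn units [-0.    0.01  0.  ]
err tank x,y,n mm [ 0.3 -0.  -7.7] F.n 4.22 F [-1.6  0.4  3.9] w -0.002 T.n 0.004 q [-0.42  0.22  0.77  1.91 -0.35  0.69  0.39]
clock: 4.7
position: [0.6243, -0.1958, 0.1538]
ee_rot: [0.976, -0.067, 0.205, 0.014]
ft_force: [-22.2, 7.2, 30.4]
grip_width: -0.001
t 4.7 P [ 0.6243 -0.1958  0.1538] dP units [-0.069  0.011  0.139] turn units [-0.01  0.02  0.  ]
err tank x,y,n mm [ 0.5 -0.1 -9.3] F.n 37.05 F [-22.2   7.2  30.4] w -0.001 T.n 0.004 q [-0.42  0.23  0.77  1.9  -0.36  0.69  0.4 ]
```

The shoulder is reached: the force jumped from 4 N to 37 N at 9.3 mm of travel, and about 9.6 mm was expected. I'll retract and look at it.

```bash
python3 -m crank '[[[-0.03,0.004,0.07,0,0,0,0],[-0.1,0.015,0.23,0,0,0,0],[-0.3,0.04,0.7,0,0,0,0],[0.05,0.6,0,-0.39,0.055,0.91,40],[0.1,0.6,0,-0.39,0.055,0.91,80],[0.1,0.6,0.04,-0.39,0.055,0.91,80],[0,0,0,-0.39,0.055,0.91,80],[0,0,0,-0.39,0.055,0.91,80]]]'
python3 -c "
from s import *
st(k+.05*n,-1.25)
for n_,(X,Y) in (('side',(320,190)),('top',(335,130))):
    p,d=manip.camera(n_);cv2.imwrite(f'pics/{n_}2.png',p);p=p[Y:Y+70,X:X+80];cv2.imwrite(f'pics/{n_}2z.png',cv2.resize(p,None,fx=8,fy=8,interpolation=cv2.INTER_CUBIC))
"
```

```text
clock: 5.7
position: [0.6131, -0.0838, 0.2153]
ee_rot: [0.968, 0.146, 0.197, 0.057]
ft_force: [0.2, -0.3, 0.1]
grip_width: 0.936
t 5.7 P [ 0.6131 -0.0838  0.2153] dP units [0.092 0.053 0.015] turn units [-3.73  0.5   8.53]
err tank x,y,n mm [-5.  -3.9  1.2] F.n -0.0 F [ 0.2 -0.3  0.1] w 0.936 T.n 0.035 q [-0.65  0.03  0.72  1.92  0.02  0.79  0.35]
```

View pics/side2z.png

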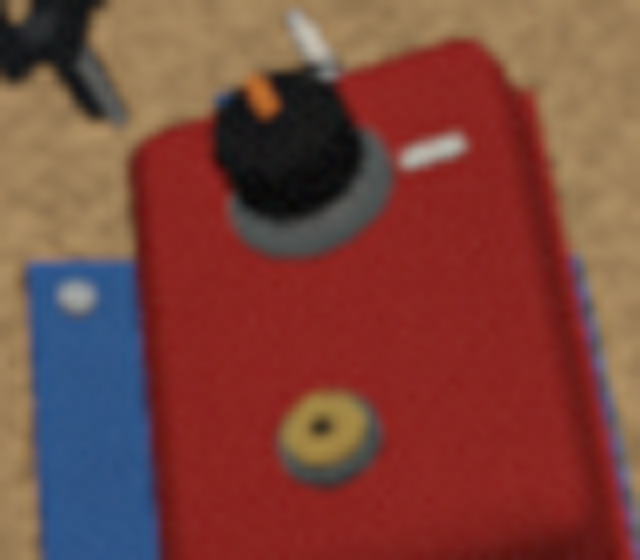

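View pics/top2z.png

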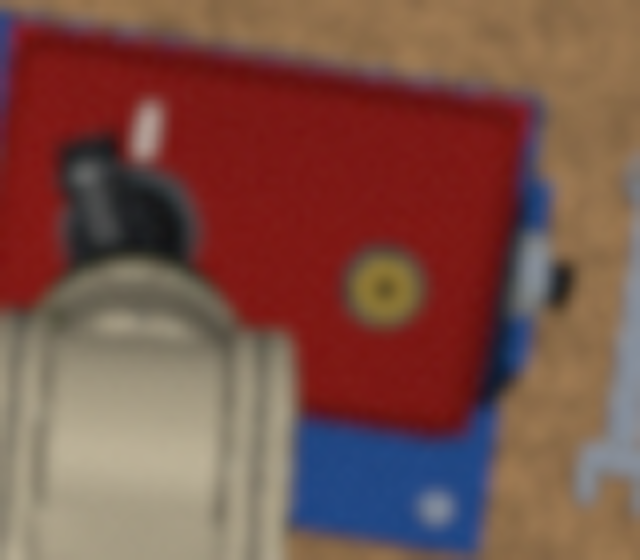

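The bush flange now sits on its boss: side zoom (320,437), concentric in the top view at (385,288). I'll check the depth in numbers while turning the jaws to the start angle.

```bash
python3 -m crank '[[[0.05,0.03,0.015,-0.39,0.055,0.91,80],[0.04,0.02,0,-0.39,0.055,0.91,80],[0,0,0,-0.39,0.055,0.91,80],[0,0,0,-0.39,0.055,0.91,80],[0,0,0,-0.39,0.055,0.91,80],[0,0,0,-0.39,0.055,0.91,80],[0,0,0,-0.39,0.055,0.91,80],[0,0,0,-0.39,0.055,0.91,80]]]'
python3 -c "
from s import *
st(k+.05*n,-1.25)
q,e=tri((320+320.5/8-.5,190+427.5/8-.5),(335+385.5/8-.5,130+288.5/8-.5));d=q-b;print('bush moved x,y,n mm',1e3*np.array([d@x,d@y,d@n]),e)
kt=k+.017*n
r,e=tri((320+264/8-.5,190+96/8-.5),(335+101/8-.5,130+252/8-.5));v=r-kt;print('ridge',v@x,v@y,v@n,e,np.arctan2(v@y,v@x))
p,d=manip.camera('side');cv2.imwrite('pics/side3.png',p);p=p[180:255,315:405];cv2.imwrite('pics/side3z.png',cv2.resize(p,None,fx=8,fy=8,interpolation=cv2.INTER_CUBIC))
"
```

```text
clock: 6.8
position: [0.6184, -0.0816, 0.2163]
ee_rot: [0.862, 0.464, 0.165, 0.118]
ft_force: [-0.2, 0.2, 0.7]
grip_width: 0.933
t 6.8 P [ 0.6184 -0.0816  0.2163] dP units [ 0.004  0.016 -0.001] turn units [-0.62  0.04  1.3 ]
err tank x,y,n mm [-0.1 -1.   0.1] F.n 0.69 F [-0.2  0.2  0.7] w 0.933 T.n 0.017 q [-0.63  0.04  0.69  1.91 -0.    0.79  1.05]
bush moved x,y,n mm [ -0.74619731  -0.03176571 -11.20066919] 0.0022805281201645467
ridge -0.004395806089556752 0.012764938689772994 -0.0034664970195058334 0.00022351926917997146 1.902442866919227
```

View pics/side3z.png

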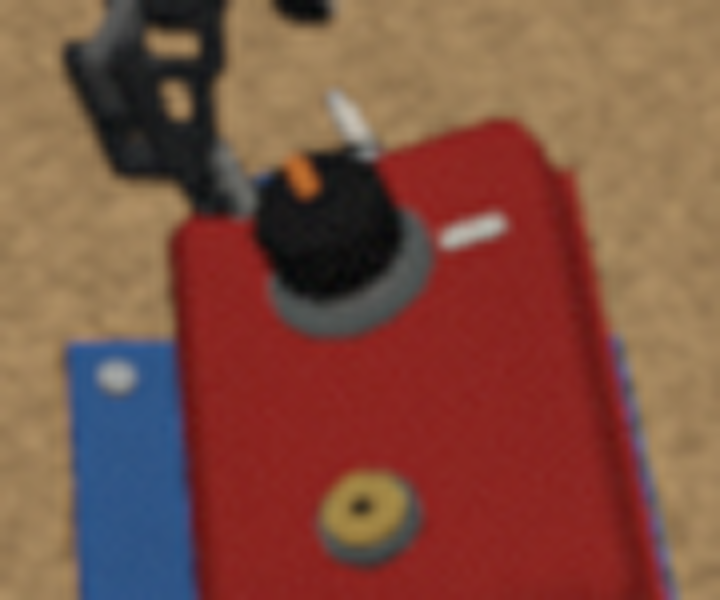

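The jaws straddle the cap from above (one pad at (235,190), cap at (325,225)). The bush dropped about 9–11 mm and is home. Now I'll descend over the cap.

```bash
python3 -m crank '[[[0.004,0.016,0,-0.39,0.055,0.91,80],[0.07,-0.01,-0.17,-0.2,0.01,0.4,80],[0.09,-0.013,-0.21,0,0,0,80],[0,0,0,0,0,0,80]]]'
python3 -c "
from s import *
st(k-.0187*n,-1.25)"
```

```text
clock: 7.35
position: [0.628, -0.0819, 0.1923]
ee_rot: [0.832, 0.516, 0.156, 0.129]
ft_force: [-0.3, -0.6, 0.0]
grip_width: 0.933
t 7.35 P [ 0.628  -0.0819  0.1923] dP units [ 0.3   -0.041 -0.65 ] turn units [-0.03 -0.05  0.02]
err tank x,y,n mm [-1. -0. 43.] F.n 0.15 F [-0.3 -0.6  0. ] w 0.933 T.n -0.004 q [-0.61  0.1   0.69  1.91 -0.05  0.74  1.21]
```

```bash
python3 -m crank '[[[0.085,-0.012,-0.15,0,0,0,80],[0.075,-0.01,-0.17,0,0,0,80],[0.075,-0.01,-0.17,0,0,0,80],[0.06,-0.01,-0.14,0,0,0,80],[0,0,0,0,0,0,80]]]'
python3 -c "
from s import *
st(k-.0187*n,-1.25)
for n_,(X,Y) in (('side',(315,180)),('top',(325,120))):
    p,d=manip.camera(n_);cv2.imwrite(f'pics/{n_}4.png',p);p=p[Y:Y+75,X:X+90];cv2.imwrite(f'pics/{n_}4z.png',cv2.resize(p,None,fx=8,fy=8,interpolation=cv2.INTER_CUBIC))
"
```

```text
clock: 7.98
position: [0.6459, -0.0844, 0.1549]
ee_rot: [0.831, 0.517, 0.157, 0.129]
ft_force: [-0.2, 1.3, -1.0]
grip_width: 0.933
t 7.97 P [ 0.6459 -0.0844  0.1549] dP units [ 0.002  0.001 -0.027] turn units [-0.02 -0.04 -0.  ]
err tank x,y,n mm [ 0.6 -0.1  1.5] F.n -0.81 F [-0.2  1.3 -1. ] w 0.933 T.n -0.011 q [-0.56  0.2   0.67  1.91 -0.16  0.67  1.29]
```

View pics/side4z.png

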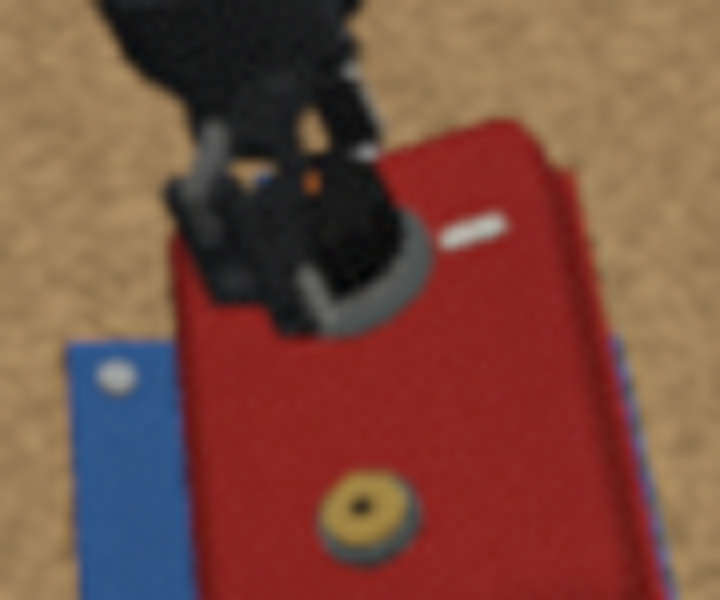

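View pics/top4z.png

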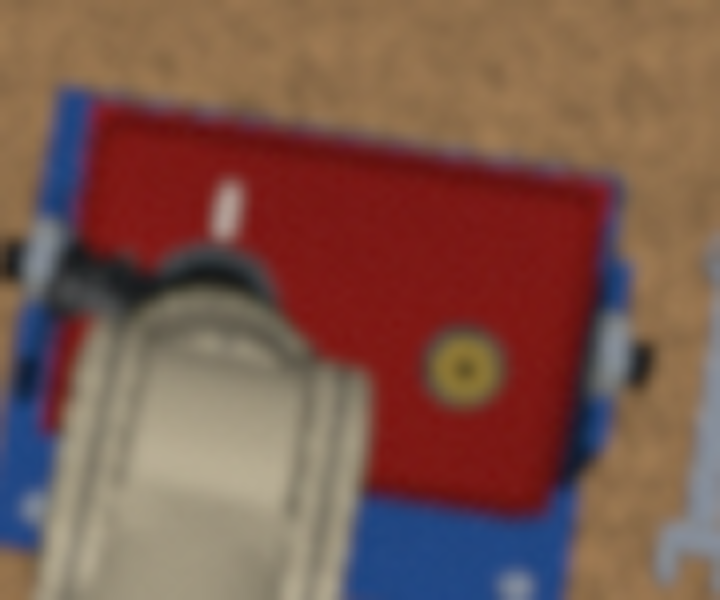

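The jaws straddle the cap at the right height. I'll close them with a firm grip.

```bash
python3 -m crank '[[[0,0,0,0,0,0,60],[0,0,0,0,0,0,45],[0,0,0,0,0,0,40],[0,0,0,0,0,0,40],[0,0,0,0,0,0,40],[0,0,0,0,0,0,40]]]' 60
python3 -c "
from s import *
st(k-.0187*n,-1.25)"
```

```text
clock: 8.82
position: [0.6455, -0.0856, 0.1567]
ee_rot: [0.832, 0.516, 0.157, 0.129]
ft_force: [-12.0, -2.9, 11.7]
grip_width: 0.557
t 8.82 P [ 0.6455 -0.0856  0.1567] dP units [ 0.007  0.021 -0.057] turn units [-0.03 -0.03  0.01]
err tank x,y,n mm [ 1.1 -1.3  3.2] F.n 15.33 F [-12.   -2.9  11.7] w 0.557 T.n -0.007 q [-0.56  0.2   0.68  1.91 -0.16  0.67  1.29]
```

Gripped at 47.6 mm. There's a 15 N axial push, so I'll relieve it by 2 mm and start turning clockwise.

```bash
python3 -m crank '[[[-0.013,0.002,0.031,0,0,0,40],[0,0,0,0.2,-0.03,-0.46,40],[0,0,0,0.39,-0.055,-0.91,40],[0,0,0,0.39,-0.055,-0.91,40],[0,0,0,0.39,-0.055,-0.91,40],[0,0,0,0,0,0,40]]]'
python3 -c "
from s import *
st(k-.0187*n,-1.25)"
```

```text
clock: 9.57
position: [0.6449, -0.0858, 0.157]
ee_rot: [0.9, 0.384, 0.175, 0.106]
ft_force: [8.2, -7.2, -11.8]
grip_width: 0.555
t 9.57 P [ 0.6449 -0.0858  0.157 ] dP units [ 0.017  0.025 -0.062] turn units [-1.38  0.17  3.21]
err tank x,y,n mm [ 0.7 -1.6  3.8] F.n -14.51 F [  8.2  -7.2 -11.8] w 0.555 T.n -0.042 q [-0.61  0.2   0.73  1.91 -0.18  0.67  1.  ]
```

```bash
cat >> s.py <<'E'
def turned():
    o=manip.get_obs();xt=R.from_quat(o["ee_rot"]).as_matrix()[:,0]
    a=-np.arctan2(xt@y,xt@x);print("turned cw rad",round(a+1.25,3),"T.n",round(float(o["torque"]@n),3))
    st(k-.0187*n,a)
E
python3 -m crank '[[[0.006,-0.001,-0.015,0.39,-0.055,-0.91,40],[0,0,0,0.39,-0.055,-0.91,40],[0,0,0,0.39,-0.055,-0.91,40],[0,0,0,0.39,-0.055,-0.91,40],[0,0,0,0.39,-0.055,-0.91,40],[0,0,0,0.39,-0.055,-0.91,40],[0,0,0,0.39,-0.055,-0.91,40],[0,0,0,0,0,0,40]]]'
python3 -c "
from s import *
turned()"
```

```text
clock: 10.58
position: [0.6445, -0.0863, 0.1565]
ee_rot: [0.974, 0.098, 0.198, 0.049]
ft_force: [-6.7, -6.7, 1.5]
grip_width: 0.556
turned cw rad 0.913 T.n -0.031
t 10.57 P [ 0.6445 -0.0863  0.1565] dP units [ 0.024  0.032 -0.054] turn units [ 0.02 -0.03  0.01]
err tank x,y,n mm [ 0.2 -2.1  3.4] F.n 3.7 F [-6.7 -6.7  1.5] w 0.556 T.n -0.031 q [-0.71  0.22  0.84  1.92 -0.22  0.67  0.43]
```

```bash
python3 -m crank '[[[0,0,0,0.39,-0.055,-0.91,40],[0,0,0,0.39,-0.055,-0.91,40],[0,0,0,0.39,-0.055,-0.91,40],[0,0,0,0,0,0,40]]]'
python3 -c "
from s import *
turned()
for n_,(X,Y) in (('side',(315,180)),('top',(325,120))):
    p,d=manip.camera(n_);cv2.imwrite(f'pics/{n_}5.png',p);p=p[Y:Y+75,X:X+90];cv2.imwrite(f'pics/{n_}5z.png',cv2.resize(p,None,fx=8,fy=8,interpolation=cv2.INTER_CUBIC))
"
```

```text
clock: 11.08
position: [0.6442, -0.0863, 0.1564]
ee_rot: [0.979, -0.03, 0.202, 0.024]
ft_force: [-9.8, -6.4, 4.0]
grip_width: 0.551
turned cw rad 1.172 T.n -0.012
t 11.07 P [ 0.6442 -0.0863  0.1564] dP units [ 0.03   0.032 -0.051] turn units [ 0.03 -0.04  0.02]
err tank x,y,n mm [-0.1 -2.2  3.4] F.n 7.26 F [-9.8 -6.4  4. ] w 0.551 T.n -0.012 q [-0.75  0.23  0.89  1.92 -0.25  0.68  0.2 ]
```

View pics/side5z.png

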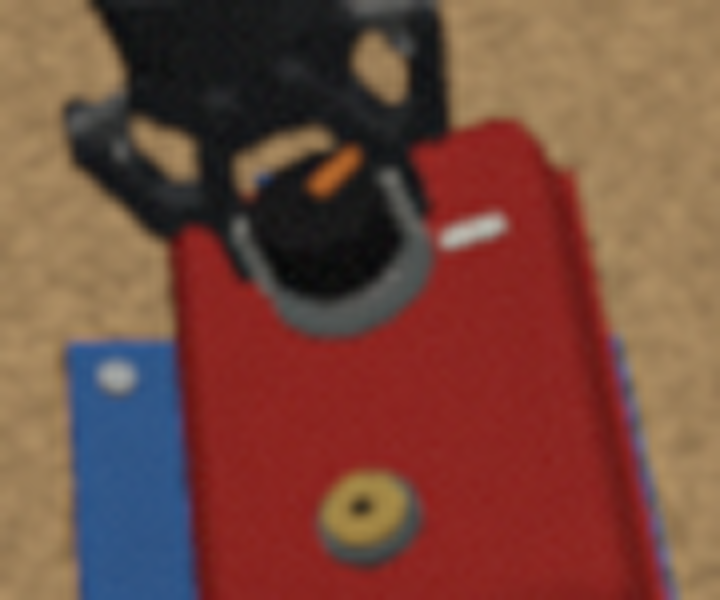

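The cap follows the gripper. The ridge now runs from (312,190) to (357,152), and the bar is at (440–505,228). I'll work out its angle from the two ridge ends.

```bash
cat >> s.py <<'E'
def onplane(cam,u,v,h):
    o,d=ray(cam,u,v);p=k+h*n;return o+d*(((p-o)@n)/(d@n))
def ridge(a,c,X=315,Y=180,S=8,cam="side"):
    A,C=[onplane(cam,X+(p[0]+.5)/S-.5,Y+(p[1]+.5)/S-.5,.0165) for p in(a,c)]
    v=C-A;w=C-k;print("ridge cw angle from bar dir: by line",-np.arctan2(v@y,v@x).round(3),"by outer end",-np.arctan2(w@y,w@x).round(3),"outer r",np.hypot(w@x,w@y).round(4),"inner",((A-k)@x).round(4),((A-k)@y).round(4))
E
python3 -c "
from s import *
ridge((312,190),(357,152))
ridge((312,197),(295,157))  # before (pic 3)
"
```

```text
ridge cw angle from bar dir: by line -0.567 by outer end -0.672 outer r 0.0212 inner -0.0014 0.0017
ridge cw angle from bar dir: by line -1.764 by outer end -1.861 outer r 0.0209 inner -0.0018 -0.0016
```

About 0.65 rad is left to the bar, so the thread should stop at a total turn of about 1.8. I'll continue and watch the torque.

```bash
python3 -m crank '[[[0,0,0,0.39,-0.055,-0.91,40],[0,0,0,0.39,-0.055,-0.91,40],[0,0,0,0.39,-0.055,-0.91,40],[0,0,0,0.39,-0.055,-0.91,40],[0,0,0,0.39,-0.055,-0.91,40],[0,0,0,0,0,0,40]]]'
python3 -c "
from s import *
turned()"
python3 -m crank '[[[0,0,0,0.39,-0.055,-0.91,40]]]'
python3 -c "
from s import *
turned()"
python3 -m crank '[[[0,0,0,0.39,-0.055,-0.91,40]]]'
python3 -c "
from s import *
turned()"
```

```text
clock: 11.92
position: [0.6438, -0.0862, 0.1561]
ee_rot: [0.95, -0.239, 0.202, -0.02]
ft_force: [-13.8, -4.2, 5.5]
grip_width: 0.555
turned cw rad 1.605 T.n -0.005
t 11.93 P [ 0.6438 -0.0862  0.1561] dP units [ 0.037  0.03  -0.047] turn units [ 0.05 -0.06  0.02]
err tank x,y,n mm [-0.7 -2.1  3.4] F.n 10.31 F [-13.8  -4.2   5.5] w 0.555 T.n -0.005 q [-0.82  0.25  0.99  1.92 -0.3   0.69 -0.19]
clock: 12.05
position: [0.6437, -0.0861, 0.1561]
ee_rot: [0.938, -0.28, 0.201, -0.028]
ft_force: [-13.0, -4.5, 5.4]
grip_width: 0.55
turned cw rad 1.692 T.n 0.068
t 12.05 P [ 0.6437 -0.0861  0.1561] dP units [ 0.038  0.029 -0.046] turn units [ 0.04 -0.06  0.02]
err tank x,y,n mm [-0.8 -2.   3.4] F.n 9.84 F [-13.   -4.5   5.4] w 0.55 T.n 0.068 q [-0.84  0.26  1.    1.92 -0.32  0.69 -0.27]
clock: 12.18
position: [0.6436, -0.086, 0.156]
ee_rot: [0.925, -0.321, 0.199, -0.037]
ft_force: [-14.8, -4.3, 7.4]
grip_width: 0.555
turned cw rad 1.779 T.n 0.047
t 12.18 P [ 0.6436 -0.086   0.156 ] dP units [ 0.039  0.027 -0.045] turn units [ 0.05 -0.07  0.02]
err tank x,y,n mm [-0.9 -1.9  3.3] F.n 12.39 F [-14.8  -4.3   7.4] w 0.555 T.n 0.047 q [-0.85  0.27  1.02  1.92 -0.33  0.69 -0.35]
```

```bash
for i in 1; do :; done
python3 -m crank '[[[0,0,0,0.39,-0.055,-0.91,40]]]' >/dev/null
python3 -c "
from s import *
turned()"|head -1
python3 -m crank '[[[0,0,0,0.39,-0.055,-0.91,40]]]' >/dev/null
python3 -c "
from s import *
turned()"|head -1
python3 -m crank '[[[0,0,0,0.39,-0.055,-0.91,40]]]' >/dev/null
python3 -c "
from s import *
turned()"|head -1
python3 -m crank '[[[0,0,0,0.39,-0.055,-0.91,40]]]' >/dev/null
python3 -c "
from s import *
turned()"
```

```text
turned cw rad 1.866 T.n 0.198
turned cw rad 1.951 T.n 0.89
turned cw rad 2.037 T.n 1.414
turned cw rad 2.123 T.n -0.014
t 12.68 P [ 0.6434 -0.0856  0.1558] dP units [ 0.043  0.021 -0.042] turn units [ 0.05 -0.09  0.03]
err tank x,y,n mm [-1.2 -1.6  3.3] F.n 18.86 F [-19.8  -2.7  12.2] w 0.558 T.n -0.014 q [-0.91  0.3   1.1   1.92 -0.39  0.7  -0.64]
```

```bash
python3 -c "
from s import *
for n_,(X,Y) in (('side',(315,180)),):
    p,d=manip.camera(n_);cv2.imwrite(f'pics/{n_}6.png',p);p=p[Y:Y+75,X:X+90];cv2.imwrite(f'pics/{n_}6z.png',cv2.resize(p,None,fx=8,fy=8,interpolation=cv2.INTER_CUBIC))
turned()
"
```

```text
turned cw rad 2.129 T.n -0.042
t 12.72 P [ 0.6434 -0.0856  0.1558] dP units [ 0.044  0.021 -0.042] turn units [ 0.05 -0.09  0.03]
err tank x,y,n mm [-1.2 -1.6  3.3] F.n 16.99 F [-19.4  -2.2  10.3] w 0.557 T.n -0.042 q [-0.91  0.3   1.1   1.92 -0.39  0.7  -0.65]
```

View pics/side6z.png

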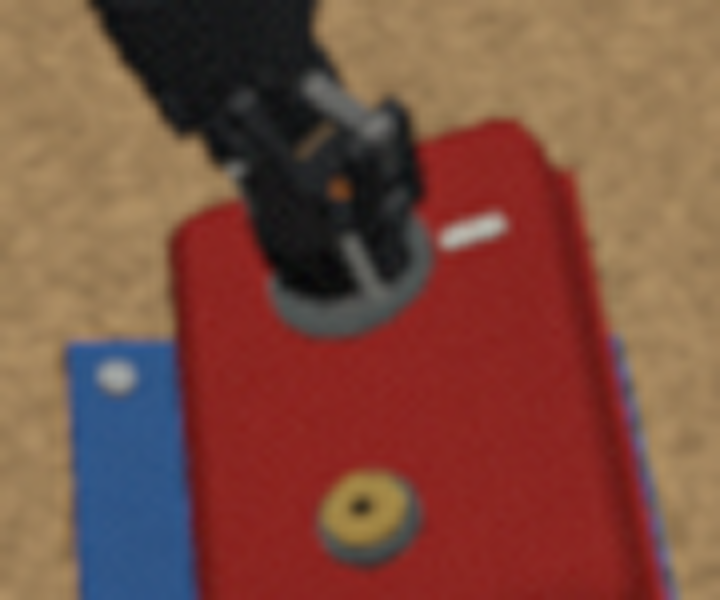

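The torque rose and then snapped to slightly below zero, which looks like a click. The pad hides the ridge, so I'll ease about 0.1 rad further to the detent, let go, rise and look.

```bash
python3 -m crank '[[[0,0,0,0.39,-0.055,-0.91,40],[0,0,0,0.1,-0.014,-0.23,40],[0,0,0,0,0,0,40]]]' >/dev/null
python3 -c "
from s import *
turned()"
python3 -m crank '[[[0,0,0,0,0,0,80],[0,0,0,0,0,0,80],[0,0,0,0,0,0,80],[0,0,0,0,0,0,80],[-0.07,0.01,0.15,0,0,0,80],[-0.15,0.02,0.35,0,0,0,80],[-0.2,0.03,0.46,0,0,0,80],[-0.2,0.03,0.46,0,0,0,80]]]'
python3 -c "
from s import *
turned()
for n_,(X,Y) in (('side',(315,180)),):
    p,d=manip.camera(n_);cv2.imwrite(f'pics/{n_}7.png',p);p=p[Y:Y+75,X:X+90];cv2.imwrite(f'pics/{n_}7z.png',cv2.resize(p,None,fx=8,fy=8,interpolation=cv2.INTER_CUBIC))
"
```

```text
turned cw rad 2.231 T.n -0.103
t 13.1 P [ 0.6433 -0.0855  0.1558] dP units [ 0.044  0.018 -0.042] turn units [ 0.04 -0.1   0.02]
err tank x,y,n mm [-1.3 -1.5  3.3] F.n 17.32 F [-19.4  -3.3  10.7] w 0.556 T.n -0.103 q [-0.93  0.31  1.13  1.92 -0.42  0.71 -0.73]
clock: 14.1
position: [0.6091, -0.0784, 0.237]
ee_rot: [0.831, -0.519, 0.185, -0.08]
ft_force: [-0.5, 0.8, -0.0]
grip_width: 0.94
turned cw rad 2.228 T.n -0.05
t 14.1 P [ 0.6091 -0.0784  0.237 ] dP units [ 0.615 -0.099 -1.394] turn units [ 0.04 -0.1   0.02]
err tank x,y,n mm [-0.7  0.8 91.6] F.n 0.25 F [-0.5  0.8 -0. ] w 0.94 T.n -0.05 q [-1.27 -0.08  1.28  1.91  0.17  0.86 -1.18]
```

View pics/side7z.png

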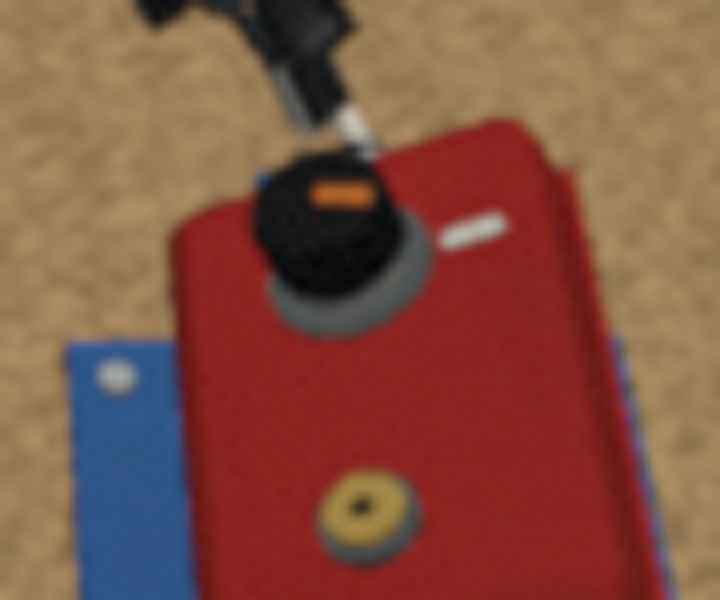

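The ridge now runs from (312,193) to (375,195). I'll compute its angle.

```bash
python3 -c "
from s import *
ridge((313,193),(375,195))
w=(440,240),(507,220)
A,C=[onplane('side',315+(p[0]+.5)/8-.5,180+(p[1]+.5)/8-.5,-.027) for p in w]
v=C-A;print('bar dir',-np.arctan2(v@y,v@x));v=(A+C)/2-k;print('bar from k',-np.arctan2(v@y,v@x),v@x,v@y)
"
```

```text
ridge cw angle from bar dir: by line 0.421 by outer end 0.437 outer r 0.0227 inner -0.0012 0.0002
bar dir 0.00044031654261936383
bar from k -0.035133898027583786 0.04472906027371561 0.0015721531795685564
```

The ridge is 0.42–0.44 rad past the bar: exactly one click, settled in its tooth. The gripper is clear, with forces near zero. One check that the other things haven't moved, then I'll hand in.

Run:
```python
from h import *
a,_=cv2.imread("pics/side0.png"),0;b=cv2.imread("pics/side7.png")
for nm,(u,v) in dict(spare=(300,279),bearing=(304,239),wrench=(375,318),box=(257,375)).items():
    print(nm,cv2.absdiff(a[v-8:v+9,u-8:u+9],b[v-8:v+9,u-8:u+9]).mean().round(2))
for nm,(u,v) in dict(bottle=(253,132),funnel=(252,172)).items():
    print(nm,cv2.absdiff(a[v-10:v+11,u-10:u+11],b[v-10:v+11,u-10:u+11]).mean().round(2))
cv2.imwrite("pics/side7f.png",b)
manip.hand_in(); print(manip.get_obs()["clock"])
```

```text
spare 0.86
bearing 0.77
wrench 0.75
box 1.01
bottle 1.06
funnel 0.83
the job is handed in; nothing more can be done
the job is handed in; nothing more can be done
```

View pics/side7f.png

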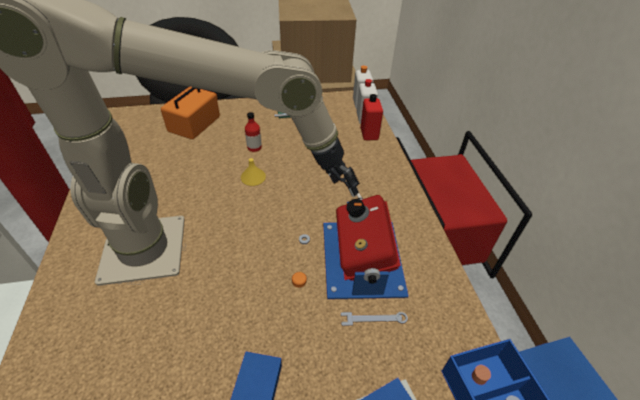

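The bush is pressed home and the cap is turned to one click and released. I handed the job in at about 14 s; no verdict is reported.

- **Bush:** I pressed it with closed fingertips at about 4 N until the force jumped to 37 N at the shoulder, then backed off at once. Afterwards the picture shows the flange seated on its boss. Travel was about 9.3 mm by the fingertip and 11.2 mm by the cameras. These two disagree by about 2 mm, which is within the cameras' error.
- **Cap:** I turned it clockwise about 2.23 rad in a single grip. The torque peaked and then dropped below zero as it clicked. After I let go, the ridge sat 0.42–0.44 rad past the white bar, which is one click. The torque reading peaked at 1.4 N m, well above the 0.2 N m expected. I can't explain that, but the cap didn't slip in the grip.
- **Surroundings:** The spare cap, bearing, wrench, carton, bottle and funnel look unchanged between the first and last pictures. I didn't compare the spark plug this way, but no move was planned near it. The gripper ended about 60 mm clear of the cap with forces near zero.

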